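Hook a sprung test probe onto a terminal pin

ROBOT

A 7-joint arm with a two-finger parallel gripper is mounted at the origin on a cart in front of the work surface, level with it; the furniture and walls round the work are solid. World frame = base frame: x ahead of the robot, y to its left, z up, the work surface at z = 0. Lengths are in m, angles in degrees, forces in N, time in s.
With the tool pointing down it reaches from about 0.425 to 0.95 m from the base axis. Payload 4.7 kg.
Tool frame: the origin (TCP) lies midway between the tips of the shut fingers; the grasp point (between the pads) lies r.grip_depth behind it (r.grip_depth is the distance from the TCP to the grasp point, in m); z points along the fingers, y is the line along which they close (so a half turn about z gives the same grasp; the last joint's range is limited). The gripper opens to 85 mm and grips with 20 to 120 N. Pads are 22 mm wide; open, the fingers measure 114 mm over their backs; the gripper's body (76 mm by 85 mm) begins 54 mm behind the grasp point. The pads swing forward as they close: fully open they stand 13 mm farther back than shut.
Start: joints at [62.057, 26.849, -2.785, 87.806, 1.381, 65.374, -4.715], TCP at [0.299, -0.605, 0.231] pointing down, gripper open.
Joint ranges: [-148.3, 148.3], [-19.14, 114.17], [-79.39, 73.82], [5.75, 140.21], [-59.74, 239.74], [12.07, 113.84], [-152.46, 152.46]. Speed limits (degrees/s): [147.25, 147.25, 180, 180, 180, 180, 180].

INTERFACE

Orientations are given as a 3x3 rotation matrix whose columns are the frame's x, y, z axes.
In Python, from station import r gives the robot as it stands.
- The arm moves only by the tool drive_tool, never from a script. Its argument "moves" is a list of rows, each a list of 3 entries, a list of its own where there are three numbers: the opening, from -1 (shut) to 1 (fully open), then the shift along the world's x, y, z in m, then the turn about the world's z in degrees. A call has exactly 5 rows; each row shifts and turns the commanded pose from where the row before left it; what a row does not reach is not made up. A row lasts 1/8 s, in which the tool goes at most 62.5 mm and 10.7 degrees, less where a joint would pass 70% of its speed; a pose out of reach is approached as far as the arm can. A call with a gripper value outside its range is refused whole. The fingers move at their own pace and stop on an object; "grip_force" is the grip in N (left out, the last holds). Time passes only in rows, so rows that do not move let the fingers close, or fill a call up. It gives the time, the measured TCP pose, the force, the opening and the grip force at its end, in the units of the state.
- r.get_state(): the state, without advancing time (a new reading comes with each control period).
- r.snapshot(name): name is "scene" or "side" or "wrist"; returns the picture (420x560x3 uint8, blue, green, red); there is no depth.
- r.camera_params(name): a dict with "fx", "fy", "cx", "cy" (pixels), "rvec" (rotation vector, rad) and "tvec" (3), from world to camera coordinates, as OpenCV has them. Camera axes: x right, y down, z forward; pixel columns grow to the right and rows downward; lengths in m; the calibration is good to about 2 mm. A picture is of the moment at which its call begins: read the wrist's pose just before it. camera_params takes no time and is no camera call; for the wrist camera it gives the pose at the moment of the call.
- r.close_job(): hands the job in; it is judged then, once.
The state is a dict: "clock": time; "joints": joint angles; "qd": joint speeds; "effort": joint torques, N m; "ee_pos": TCP position; "ee_rot": TCP orientation; "wrist_force": force on the tool from outside, world axes, zero at the start; "wrist_torque": the same for the moment, N m; "gripper_width": finger opening in m; "grasp_force": force on a finger pad.
Only numpy, scipy, OpenCV 4.12 (cv2) and the standard library are available. Lean on these libraries where they do the work, as an engineer would, in place of code of your own. Each camera call takes 0.05 s, during which the arm holds its last target. There are 200 camera calls.

TASK

Pick up the spring-hook probe by its cap and set its feet on the two cheeks of the terminal block, with the hook over the end of the channel nearest you, pointing to the pin. Press the cap fully down so that the hook comes out below the pin, draw the probe along until you feel the hook's stem against the pin, then let the cap up so that the hook catches the pin, and leave the probe clipped there upright. The pin may sit several millimetres off the middle, so find it by gentle feel: do not force the hook or the block, and leave the dish, the lens case and the small box where they are.

Things in the scene. Friction and masses are not known exactly. Their poses are not given: they have to be found in the camera images.
- probe: Loose black spring-hook probe, upright, 72 mm tall, 0.09 to 0.15 kg. Origin: centre of the underside of its feet; z up. Two slippery white nylon feet (30 mm in x; y 6 to 20 mm either side; 8 mm high) under a plate with top at z 14; barrel 20 mm in diameter to z 34; then the sprung plunger with a square grey cap. Hook in the gap between the feet, pointing to +x. Hangs by the cap without extending.
- cap (a point): Centre of the square grey cap, 26 x 26 mm wide and 20 mm high, 62 mm above the probe's underside when let up; sides along the probe's x and y; it goes down with the plunger. Grasp it across two opposite sides.
- plunger (a joint): Plunger travel in m: 0 let up, 0.018 fully pressed down (hard stop). Spring back to 0: 2 N at the start, 6.5 N at the stop. Holding the hook on the pin it stays at about 0.014.
- hook: Steel hook on the plunger, 8 mm wide in y. Origin: on the probe's axis at the tongue's underside; x along the tongue. Stem x -4 to 0 mm; tongue 4 mm thick to x 10.5 mm; its last 2.5 mm is a lip with top 6 mm above the origin; 8 mm between stem and lip for the pin. Let up, the tongue's underside is level with the underside of the feet; fully pressed, 18 mm below it.
- block: Fixed terminal block: black base 84 x 62 mm, 12 mm high, with two aluminium cheeks along x: x -45 to +25 mm, y 9 to 24 mm either side, flat tops 36 mm above the bench; between them a channel 18 mm wide, floor 12 mm high, open at both ends. Origin: on the bench under the middle of the pin's range; z up.
- pin_range (a point): Middle of the range of the steel cross pin (6 mm thick, along the block's y, rigid), 29 mm above the bench, 7 mm below the cheek tops. The pin itself is anywhere from -7 to +7 mm off along the block's x, not measured: find it by touch or sight. The hook goes down on its -x side, probe's x along block's x, and is drawn to +x until the stem meets it.
- petri_1: Bystander: round petri dish 58 mm in diameter, 14 mm high, origin under its centre.
- objective_case: Bystander: round lens case 39 mm in diameter, 48 mm high, origin under its centre.
- cover_glass_1: Bystander: small cover-glass box 34 x 40 x 15 mm, origin under its centre.
There are look-alikes about, which are no part of the job. What is shaped like the probe but blue is not meant.

How it is judged (in metres and radians):
On the way, in this order (a step that is already met when the one before it is completed fails the run):
1. the probe is lifted off the bench (height (world z) of probe above 0.05 m), for 0.2 s.
2. with its feet on the cheeks and the cap pressed down (plunger beyond 15.5 mm), the hook in the channel presses sideways on the pin with at least 1.5 N (value of joint plunger above 0.0155 m and contact force between hook and anything else above 1.5 N and horizontal distance between hook and block below 0.014 m and z of probe in the frame of block between 0.033 and 0.04 m), for 0.2 s.
At the end, for the whole second after the job is handed in: The hook holds the pin from below under its spring (plunger between 12.2 and 15.2 mm, hook pressing with more than 1.5 N), the probe's feet rest on the cheeks (underside 34 to 38 mm up, within 14 mm of the block's origin), it stands upright within 0.09 rad, at rest (value of joint plunger between 0.0122 and 0.0152 m and contact force between hook and anything else above 1.5 N and horizontal distance between probe and block below 0.014 m and z of probe in the frame of block between 0.034 and 0.038 m and angle between probe's own z axis and vertical below 0.09 rad and linear speed of probe below 0.02 m/s); the robot touches nothing.
It fails at once if the hook is forced: more than 18 N on it while the cap is held down (value of joint plunger above 0.0165 m and contact force between hook and anything else above 18 N).
It fails at once if the hook is overloaded: more than 45 N on it at any time (contact force between hook and anything else above 45 N).
It fails at once if the probe presses on the block with more than 25 N (contact force between probe and block above 25 N).
It fails at once if the petri dish, lens case or cover-glass box is shifted by more than 15 mm or tipped (distance of any of petri_1, objective_case, cover_glass_1 from where it was at the start of the episode above 0.015 m or angle between any of petri_1, objective_case, cover_glass_1's own z axis and vertical above 0.3 rad).
It also fails if it takes over 43 s, if anything falls off the work surface, if the arm or the gripper's body presses on something with over 40 N, if the wrist force passes 120 N, or if a joint passes its speed limit or range.

## Working session

There is one attempt and no reset: what is moved stays moved. The work goes in short steps, Python scripts to look and compute and a tool call to move; the robot and the scene stay as the last step left them, time stands still between calls to the robot, and variables do not carry over. Pictures are saved under pics/ and viewed, at most 10 in all, crops included, and the job is handed in when it is done.

Besides the shell and the picture viewer there is one more tool, called after "Call:" by a JSON object that holds its "api" and its "payload", one argument or row to a line. drive_tool: Moves the arm, as the interface text tells. Its arguments: {"type":"object","properties":{"moves":{"type":"array","items":{"type":"array"}},"grip_force":{"type":"number"}},"required":["moves"]}

```bash
mkdir -p pics; ls; python3 - <<'E'
from station import r
import cv2,numpy as np
s=r.get_state(); print(s['clock'],s['ee_pos'],np.round(s['ee_rot'],3).tolist(),s['gripper_width'],r.grip_depth)
a=r.snapshot("scene");b=r.snapshot("side")
cv2.imwrite('pics/scene.png',a);cv2.imwrite('pics/side.png',b)
for n in("scene","side"):
  p=r.camera_params(n);print({k:np.round(v,4).tolist() for k,v in p.items()})
E
```

```text
pics
0.0 [ 0.2987428  -0.60463538  0.23025799] [[0.897, 0.443, -0.001], [0.443, -0.897, 0.002], [-0.0, -0.002, -1.0]] 0.08551565403416829 0.0187
{'fx': 519.2029, 'fy': 519.2029, 'cx': 283.5381, 'cy': 214.1346, 'rvec': [1.0726, -2.53, 0.8979], 'tvec': [0.3538, 0.3762, 0.8771]}
{'fx': 446.6438, 'fy': 446.6438, 'cx': 275.8411, 'cy': 207.3588, 'rvec': [2.1072, -0.2625, 0.1239], 'tvec': [-0.5616, 0.1107, 0.8267]}
```

View pics/scene.png

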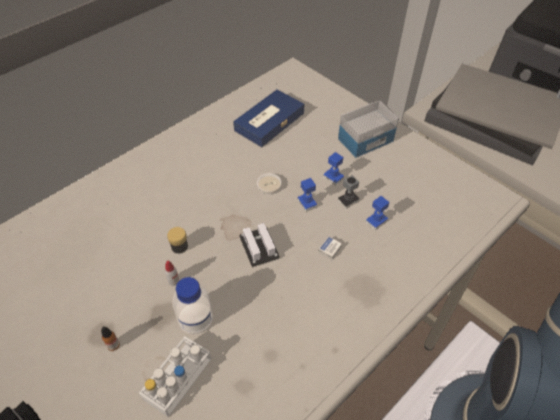

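View pics/side.png

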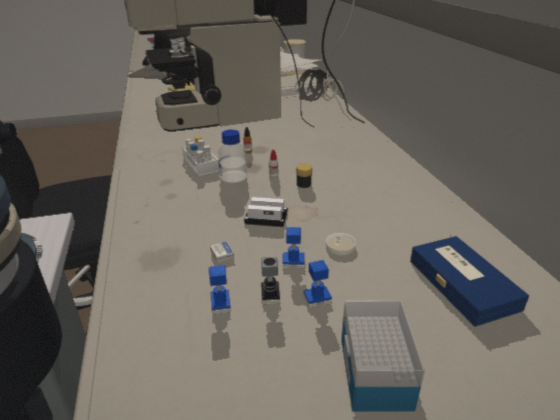

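The scene picture shows the probe-shaped candidates: blue at (308,192), (335,165) and (379,210), and one black with a grey cap at (350,190). In the side view the black one is at (270,278). I choose the black one. The block is at (259,245) in scene and (266,211) in side. I'll check close crops.

```bash
cat > h.py <<'E'
from station import r
import cv2,numpy as np
def P(n):
  p=r.camera_params(n);R=cv2.Rodrigues(np.array(p['rvec'],float))[0]
  return np.array([[p['fx'],0,p['cx']],[0,p['fy'],p['cy']],[0,0,1]]),R,np.array(p['tvec'],float).ravel()
def w(n,uv,z):
  K,R,t=P(n);d=R.T@np.linalg.solve(K,[*uv,1.]);c=-R.T@t
  return c+d*(z-c[2])/d[2]
def px(n,X):
  K,R,t=P(n);q=K@(R@np.array(X)+t);return q[:2]/q[2]
E
python3 - <<'E'
from h import *
a=cv2.imread('pics/scene.png');b=cv2.imread('pics/side.png')
f=lambda i,x,y:cv2.resize(i[y:y+60,x:x+80],None,fx=5,fy=5,interpolation=cv2.INTER_CUBIC)
cv2.imwrite('pics/c.png',np.vstack([np.hstack([f(a,310,160),f(b,230,245)]),np.hstack([f(a,220,215),f(b,225,185)])]))
print(w("scene",(350,182),.062),w("side",(270,262),.062),w("scene",(259,245),.036),w("side",(266,211),.03))
K,R,t=P("scene");print(-R.T@t);K,R,t=P("side");print(-R.T@t)
E
```

```text
[ 0.5189347  -0.21716055  0.062     ] [ 0.52004583 -0.20282392  0.062     ] [0.54669576 0.03298585 0.036     ] [0.55820283 0.00197828 0.03      ]
[0.06905451 0.43930269 0.91554488]
[ 0.40133947 -0.76322862  0.51728426]
```

View pics/c.png

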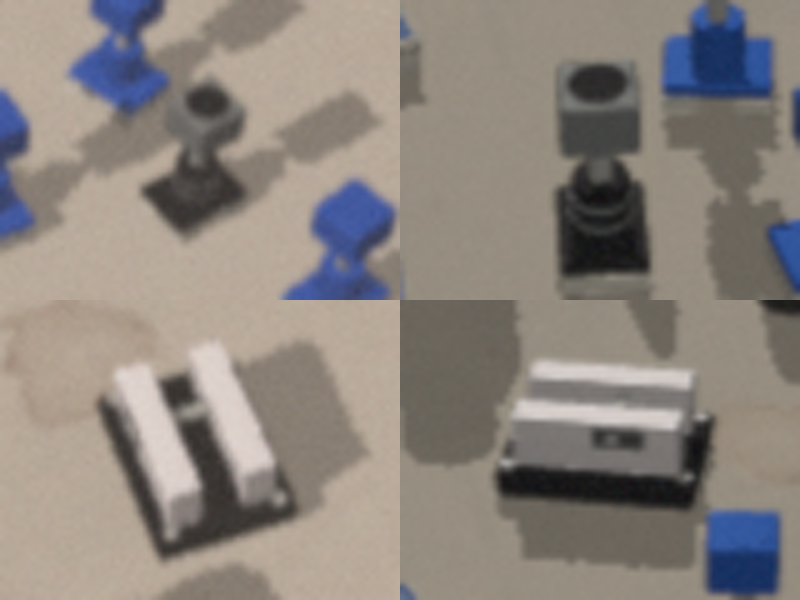

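```bash
python3 - <<'E'
from h import *
print("cap",w("scene",(208/5+310,100/5+160),.072),w("side",(198/5+230,83/5+245),.072))
g=lambda x,y:w("scene",(x/5+220-.4,y/5+215-.4),.036)[:2]
c=[g(115,72),g(152,63),g(165,198),g(200,186),g(190,52),g(222,42),g(238,178),g(272,165)]
print(np.round(c,4).tolist())
# fit block pose: local coords
L=np.array([[25,24],[25,9],[-45,24],[-45,9],[25,-9],[25,-24],[-45,-9],[-45,-24]])/1000
def fit(L,W):
  W=np.array(W);a=L-L.mean(0);b=W-W.mean(0);th=np.arctan2((a[:,0]*b[:,1]-a[:,1]*b[:,0]).sum(),(a*b).sum())
  R=np.array([[np.cos(th),-np.sin(th)],[np.sin(th),np.cos(th)]]);t=W.mean(0)-R@L.mean(0);return np.degrees(th),t,np.round(W-(L@R.T+t),4).tolist()
print(fit(L,c))
s=lambda x,y,z:w("side",(x/5+225-.4,y/5+185-.4),z)[:2]
S=[s(530,64,.036) if 0 else s(130,64,.036),s(294,74,.036),s(114,103,.036),s(284,113,.036)]
print(np.round(S,4).tolist())
# plate corners scene z .014 : left(140,190) bottom(188,238) right(245,192)
q=lambda x,y,z:w("scene",(x/5+310-.4,y/5+160-.4),z)[:2]
print("plate",q(140,190,.014),q(188,238-6,.014),q(245,190,.014))
q=lambda x,y,z:w("side",(x/5+230-.4,y/5+245-.4),z)[:2]
print("plate side",q(158,270,.014),q(250,270,.014),"captop",q(157,97,.072),q(240,95,.072),q(160,63,.072),q(238,63,.072))
E
```

```text
cap [ 0.5151589  -0.21653252  0.072     ] [ 0.51705149 -0.21397967  0.072     ]
[[0.6015, 0.0299], [0.5942, 0.0154], [0.5388, 0.058], [0.5332, 0.0437], [0.5874, -0.0003], [0.5819, -0.0138], [0.5253, 0.0297], [0.5204, 0.0151]]
(np.float64(-24.789964886412157), array([0.56940865, 0.01801385]), [[-0.0007, 0.0006], [-0.0017, -0.0003], [0.0001, -0.0006], [0.0009, -0.0014], [-0.001, 0.0003], [-0.0002, 0.0004], [0.0006, 0.001], [0.0019, -0.0]])
[[0.5364, 0.0549], [0.6021, 0.0282], [0.5238, 0.025], [0.5902, -0.0013]]
plate [ 0.5319991  -0.19700321] [ 0.50016224 -0.19405623] [ 0.49865236 -0.23182111]
plate side [ 0.49749672 -0.23210285] [ 0.52629876 -0.23965161] captop [ 0.5025342  -0.21639349] [ 0.52815672 -0.22215194] [ 0.50710635 -0.19960785] [ 0.53145672 -0.20608302]
```

```bash
python3 - <<'E'
from h import *
for n,l in (("scene",[(335,159),(308,184),(380,203)]),("side",[(293,233),(318,267),(217,271)])):
  for u in l: print(n,w(n,u,.068)[:2])
K,R,t=P("wrist");c=-R.T@t;s=r.get_state();E=np.array(s['ee_rot']);print("cam in tool",E.T@(c-s['ee_pos']),E.T@R.T[:,2],K[0,0])
E
```

```text
scene [ 0.58674095 -0.24154197]
scene [ 0.57583723 -0.14116455]
scene [ 0.43127258 -0.21311599]
side [ 0.57589753 -0.14140019]
side [ 0.58882119 -0.24187601]
side [ 0.43310401 -0.21080151]
cam in tool [ 0.06721674  0.00024442 -0.14288694] [-2.62121539e-01  7.60430592e-04  9.65034570e-01] 352.9762862246674
```

Call:
{"api": "drive_tool", "payload": {
  "moves": [
    [1, [0.025, 0.045, 0], 0],
    [1, [0.025, 0.05, 0], 0],
    [1, [0.025, 0.05, 0], 0],
    [1, [0.025, 0.05, 0], 0],
    [1, [0.025, 0.05, 0], 0]
  ]
}}

```text
clock: 0.72
ee_pos: [0.4244, -0.3583, 0.2311]
ee_rot: [[0.897, 0.443, -0.0], [0.443, -0.897, 0.0], [-0.0, -0.0, -1.0]]
wrist_force: [0.9, -0.3, -0.3]
gripper_width: 0.0852
grasp_force: 0.0
```

Call:
{"api": "drive_tool", "payload": {
  "moves": [
    [1, [0.03, 0.045, 0], -10],
    [1, [0.03, 0.05, 0], -10],
    [1, [0.03, 0.045, -0.02], -10],
    [1, [0.002, 0.003, -0.03], -9],
    [1, [0, 0, 0], 0]
  ]
}}

```text
clock: 1.35
ee_pos: [0.5139, -0.2169, 0.179]
ee_rot: [[0.977, -0.213, -0.006], [-0.213, -0.977, 0.002], [-0.006, -0.0, -1.0]]
wrist_force: [-0.2, -0.6, -0.2]
gripper_width: 0.0852
grasp_force: 0.0
```

```bash
python3 - <<'E'
from h import *
s=r.get_state();print(s['ee_pos'],np.degrees(np.arctan2(s['ee_rot'][1][0],s['ee_rot'][0][0])))
i=r.snapshot("wrist");cv2.imwrite('pics/w1.png',i)
import pickle;pickle.dump(P("wrist"),open('w1.pkl','wb'))
E
```

```text
[ 0.51388854 -0.21685603  0.17898614] -12.31236831888885
```

View pics/w1.png

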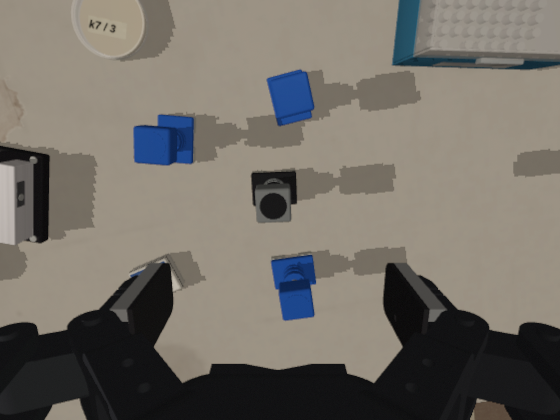

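The black probe with the grey cap sits at (273,205), with the blues around it at (291,95), (164,142) and (295,295). The cover-glass box is at (160,275) and the probe is nearly aligned with the tool.

```bash
python3 - <<'E'
from h import *
for u,z in(((273.5,206),.072),((254.5,185),.072),((292,184),.072),((251,173),.014),((296.5,171),.014)): print(w("wrist",u,z)[:2])
i=cv2.imread('pics/w1.png')[160:230,240:310]
hsv=cv2.cvtColor(i,cv2.COLOR_BGR2GRAY);m=((hsv<110)&(hsv>55)).astype(np.uint8)
n,l,st,ce=cv2.connectedComponentsWithStats(m);k=1+np.argmax(st[1:,4]);print(st[k],cv2.minAreaRect(np.argwhere(l==k)[:,::-1].astype(np.float32)))
E
```

```text
[ 0.5164224  -0.21515209]
[ 0.53472948 -0.20511846]
[ 0.5296391  -0.23180819]
[ 0.5352819  -0.19833658]
[ 0.52842624 -0.23796866]
[ 11  26  44  37 671] ((32.8067626953125, 43.36221694946289), (36.509986877441406, 42.296630859375), 87.61405944824219)
```

Call:
{"api": "drive_tool", "payload": {
  "moves": [
    [1, [0.0025, 0.002, -0.04], 1],
    [1, [0, 0, -0.045], 0],
    [1, [0, 0, -0.035], 0],
    [1, [0, 0, -0.015], 0],
    [0.2, [0, 0, 0], 0]
  ],
  "grip_force": 40
}}

```text
clock: 2.02
ee_pos: [0.518, -0.2171, 0.0466]
ee_rot: [[0.98, -0.2, -0.0], [-0.2, -0.98, -0.0], [0.0, 0.0, -1.0]]
wrist_force: [0.4, -0.2, 0.1]
gripper_width: 0.0705
grasp_force: 0.0
```

Call:
{"api": "drive_tool", "payload": {
  "moves": [
    [-1, [0, 0, 0], 0],
    [-1, [0, 0, 0], 0],
    [-1, [0, 0, 0], 0],
    [-1, [0, 0, 0], 0],
    [-1, [0, 0, 0], 0]
  ]
}}

```text
clock: 2.65
ee_pos: [0.5189, -0.2165, 0.0477]
ee_rot: [[0.98, -0.199, 0.002], [-0.199, -0.98, -0.001], [0.002, 0.001, -1.0]]
wrist_force: [-0.8, -0.2, 6.5]
gripper_width: 0.0249
grasp_force: 41.9
```

Call:
{"api": "drive_tool", "payload": {
  "moves": [
    [-1, [0, 0, 0.03], 0],
    [-1, [0, 0, 0.06], 0],
    [-1, [0, 0, 0.06], -5],
    [-1, [0, 0, 0.06], -10],
    [-1, [0, -0.02, 0.06], -10]
  ]
}}

```text
clock: 3.28
ee_pos: [0.5178, -0.2341, 0.3177]
ee_rot: [[0.802, -0.597, 0.0], [-0.597, -0.802, 0.001], [-0.0, -0.001, -1.0]]
wrist_force: [1.5, 0.0, -1.7]
gripper_width: 0.025
grasp_force: 41.0
```

```bash
python3 - <<'E'
from h import *
print(r.get_state()['joints'])
for X in ([.5,-.35,.36],[.48,-.45,.36],[.46,-.5,.38],[.46,-.5,.4],[.46,-.5,.34]): print(X,px("side",X),px("scene",X))
E
```

```text
[  21.68483287   13.20575711   -1.93007465   95.99497766    0.40701648
   70.81066788 -106.96730138]
[0.5, -0.35, 0.36] [276.68770341 118.82487335] [421.74287649  43.85019673]
[0.48, -0.45, 0.36] [282.13388153 163.80297316] [460.92103626  27.88126758]
[0.46, -0.5, 0.38] [271.52618136 171.93910921] [487.0912681   12.88838605]
[0.46, -0.5, 0.4] [270.86113828 144.52302782] [490.39306805   3.15661975]
[0.46, -0.5, 0.34] [272.72691283 221.43868634] [480.78495076  31.47570434]
```

Call:
{"api": "drive_tool", "payload": {
  "moves": [
    [-1, [-0.01, -0.03, 0.01], 10.6],
    [-1, [-0.01, -0.03, 0.01], 10.6],
    [-1, [-0.01, -0.03, 0.01], 10.6],
    [-1, [-0.01, -0.03, 0.01], 10.6],
    [-1, [-0.01, -0.03, 0.01], 10.6]
  ]
}}

```text
clock: 3.9
ee_pos: [0.4673, -0.3865, 0.3656]
ee_rot: [[0.957, 0.29, -0.001], [0.29, -0.957, 0.001], [-0.0, -0.001, -1.0]]
wrist_force: [0.2, -0.6, -1.6]
gripper_width: 0.0252
grasp_force: 41.1
```

Call:
{"api": "drive_tool", "payload": {
  "moves": [
    [-1, [-0.01, -0.035, 0.015], 10.6],
    [-1, [-0.01, -0.035, 0.015], 10.6],
    [-1, [-0.008, -0.035, 0.015], 10.6],
    [-1, [0, -0.035, 0.015], 10.6],
    [-1, [0, -0.025, 0.01], 10.6]
  ]
}}

```text
clock: 4.53
ee_pos: [0.4392, -0.5524, 0.4356]
ee_rot: [[0.346, 0.938, -0.001], [0.938, -0.346, 0.0], [-0.0, -0.001, -1.0]]
wrist_force: [0.3, 0.6, -1.5]
gripper_width: 0.0252
grasp_force: 41.0
```

```bash
python3 - <<'E'
from h import *
s=r.get_state();p=s['ee_pos'];print(p,np.degrees(np.arctan2(s['ee_rot'][1][0],s['ee_rot'][0][0])),s['joints'])
u=px("side",[p[0],p[1],p[2]-.04]);print(u)
i=r.snapshot("side");x,y=int(u[0])-50,int(u[1])-45
x=max(x,0);y=max(y,0)
cv2.imwrite('pics/s2.png',cv2.resize(i[y:y+90,x:x+100],None,fx=6,fy=6,interpolation=cv2.INTER_CUBIC));cv2.imwrite('pics/s2f.png',i)
E
```

```text
[ 0.43917523 -0.55244576  0.43564872] 69.75685412111994 [52.93126705 25.74191835 -8.17136071 63.78334027  3.55634    90.72571605
 25.36188641]
[255.832448   192.96269998]
```

View pics/s2.png

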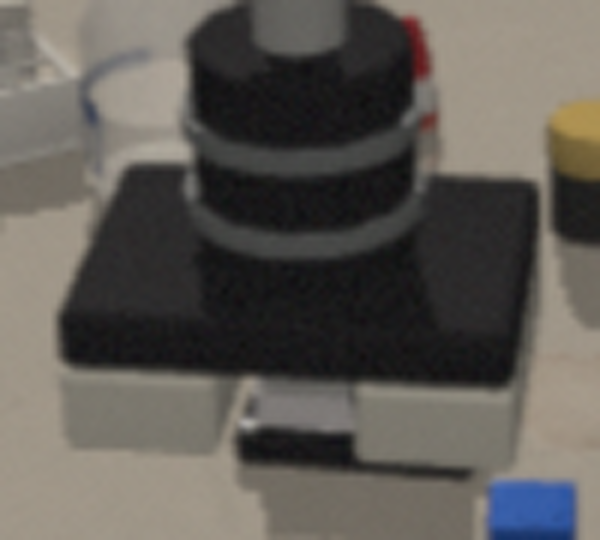

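The block behind at about (300,420) in the crop clutters the gap. I'll shift the probe so that plain bench is behind it.

Call:
{"api": "drive_tool", "payload": {
  "moves": [
    [-1, [0.025, 0, 0], 0],
    [-1, [0.02, 0, 0], 0],
    [-1, [0, 0, 0], 0],
    [-1, [0, 0, 0], 0],
    [-1, [0, 0, 0], 0]
  ]
}}

```text
clock: 5.2
ee_pos: [0.4838, -0.5513, 0.436]
ee_rot: [[0.352, 0.936, -0.0], [0.936, -0.352, -0.001], [-0.001, -0.0, -1.0]]
wrist_force: [-0.3, -0.0, -1.9]
gripper_width: 0.0253
grasp_force: 41.0
```

```bash
python3 - <<'E'
from h import *
s=r.get_state();p=s['ee_pos'];print(p)
u=px("side",[p[0],p[1],p[2]-.045]);print(u)
i=r.snapshot("side");x,y=int(u[0])-50,int(u[1])-38
cv2.imwrite('pics/s3.png',cv2.resize(i[y:y+75,x:x+100],None,fx=7,fy=7,interpolation=cv2.INTER_CUBIC))
E
```

```text
[ 0.48383136 -0.55129939  0.43601745]
[331.5641965  188.84470897]
```

View pics/s3.png

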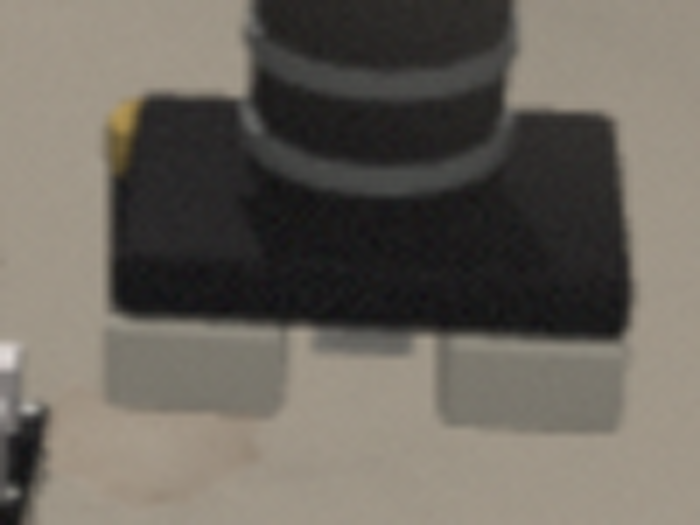

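Seen from this side, the hook's underside at (362,355) is about 11 mm behind the feet's front edge at row 420. That makes it the stem's back, so the hook points away from the camera and probe +x is tool +x. Next I go to the near end of the block.

Call:
{"api": "drive_tool", "payload": {
  "moves": [
    [-1, [0, 0.055, 0], -9],
    [-1, [0, 0.06, 0], -9.5],
    [-1, [0, 0.06, 0], -9.5],
    [-1, [0, 0.06, -0.01], -9.5],
    [-1, [0, 0.06, -0.02], -9.5]
  ]
}}

```text
clock: 5.88
ee_pos: [0.4846, -0.255, 0.407]
ee_rot: [[0.926, 0.377, 0.003], [0.377, -0.926, -0.002], [0.003, 0.003, -1.0]]
wrist_force: [0.8, 0.5, -1.5]
gripper_width: 0.0249
grasp_force: 41.0
```

Call:
{"api": "drive_tool", "payload": {
  "moves": [
    [-1, [0, 0.06, -0.03], -9.5],
    [-1, [0, 0.06, -0.03], -9.5],
    [-1, [0, 0.06, -0.03], -9.5],
    [-1, [0, 0.06, -0.03], -9.5],
    [-1, [0, 0.06, -0.02], -9]
  ]
}}

```text
clock: 6.5
ee_pos: [0.4847, 0.0202, 0.2768]
ee_rot: [[0.915, -0.403, 0.001], [-0.403, -0.915, -0.001], [0.001, 0.0, -1.0]]
wrist_force: [0.4, 1.1, -0.7]
gripper_width: 0.025
grasp_force: 41.0
```

Call:
{"api": "drive_tool", "payload": {
  "moves": [
    [-1, [0, 0.01, -0.02], 0],
    [-1, [0, 0, 0], 0],
    [-1, [0, 0, 0], 0],
    [-1, [0, 0, 0], 0],
    [-1, [0, 0, 0], 0]
  ]
}}

```text
clock: 7.12
ee_pos: [0.4858, 0.0285, 0.2579]
ee_rot: [[0.917, -0.399, 0.001], [-0.399, -0.917, -0.0], [0.001, -0.0, -1.0]]
wrist_force: [-0.1, 0.3, -1.2]
gripper_width: 0.0257
grasp_force: 41.0
```

```bash
python3 - <<'E'
from h import *
import pickle
s=r.get_state();print(s['ee_pos'],np.degrees(np.arctan2(s['ee_rot'][1][0],s['ee_rot'][0][0])))
pickle.dump(P("wrist"),open('w2.pkl','wb'))
i=r.snapshot("wrist");cv2.imwrite('pics/w2.png',i)
E
```

```text
[0.48580943 0.02850015 0.25785833] -23.489407233030285
```

View pics/w2.png

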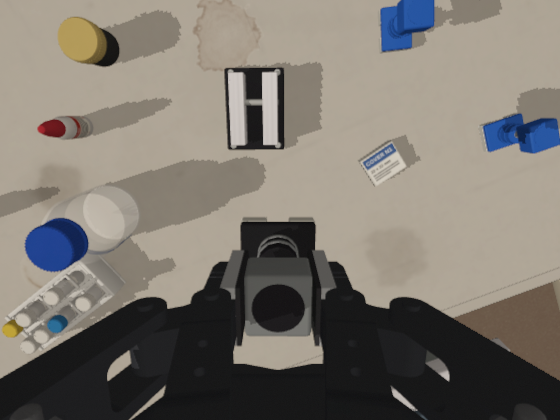

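Block at (255,108) in the wrist picture, cheeks upright in it, and the pin at about (255,101). The probe hangs straight, with its plate at (278,235).

```bash
python3 - <<'E'
from h import *
i=cv2.imread('pics/w2.png');g=cv2.cvtColor(i,cv2.COLOR_BGR2GRAY)
sub=g[60:160,215:295]
print(sub[::8,::6])
m=(sub>205).astype(np.uint8);n,l,st,ce=cv2.connectedComponentsWithStats(m)
big=[k for k in range(1,n) if st[k,4]>150];C=[]
for k in big:
  R=cv2.minAreaRect(np.argwhere(l==k)[:,::-1].astype(np.float32));b=cv2.boxPoints(R)+[215,60];print(st[k],R,b.round(1).tolist())
# pin profile, channel centre column
print([int(v) for v in g[70:150,250:258].mean(1)])
print("row108",[int(v) for v in g[106:112,222:290].mean(0)])
# base corners ring
for u in((226,69),(283,69),(284,149),(227,149)): print(w("wrist",u,.012)[:2])
E
```

```text
[[159 159 158 155 159 150 166 166 164 166 166 166 166 166]
 [145 147  49  43  45  45  26  21  22  24  24  29 128 126]
 [164 164  49 198 200  74  27  27 199 200 201  26 127 127]
 [164 164  33 197 199  85  27  27 200 200 200  27 127 127]
 [164 163  34 197 196 100  27  26 199 200 200  26 128 128]
 [165 164  34 196 195 122 146 145 196 199 198  26 128 127]
 [164 164  33 196 194 112  25  27 191 200 198  26 127 129]
 [164 164  31 195 192 115  24  25 184 199 198  26 128 128]
 [164 163  61 195 191 121  24  23 181 199 198  25 127 127]
 [165 165  78 195 191 129  23  24 180 198 197  23 127 128]
 [167 167 109 195 192 134  27  25 184 197 196  23 128 128]
 [167 168 142 113  31  30  30  28  29  28  28  28 162 165]
 [167 166 166 167 165 154 167 167 168 167 167 165 165 166]]
[27, 27, 26, 27, 27, 27, 26, 27, 27, 27, 26, 27, 26, 26, 26, 26, 26, 26, 26, 26, 26, 26, 26, 25, 26, 25, 26, 26, 38, 96, 145, 162, 162, 151, 126, 74, 25, 25, 25, 25, 25, 25, 24, 24, 25, 25, 24, 25, 25, 25, 24, 24, 24, 24, 24, 24, 24, 24, 24, 24, 24, 23, 23, 24, 23, 23, 24, 23, 23, 23, 24, 27, 29, 30, 31, 31, 31, 31, 29, 98]
row108 [164, 164, 164, 142, 77, 33, 32, 162, 193, 198, 197, 196, 195, 197, 198, 197, 193, 193, 196, 198, 198, 184, 134, 112, 70, 30, 25, 25, 25, 25, 25, 25, 25, 25, 25, 25, 25, 25, 25, 25, 133, 189, 199, 198, 197, 196, 198, 199, 197, 194, 193, 196, 198, 198, 193, 126, 42, 25, 25, 25, 24, 21, 113, 126, 126, 127, 127, 128]
[0.60935821 0.03361793]
[ 0.58600651 -0.0202451 ]
[0.51058376 0.01092427]
[0.53530668 0.06793667]
```

```bash
python3 - <<'E'
from h import *
i=cv2.imread('pics/w2.png');g=cv2.cvtColor(i,cv2.COLOR_BGR2GRAY).astype(float)
def cross(v,th,x0):
  o=[]
  for k in range(len(v)-1):
    if (v[k]-th)*(v[k+1]-th)<0:o.append(round(x0+k+(th-v[k])/(v[k+1]-v[k]),1))
  return o
ax=[]
for rr in (78,90,120,135):
  c=cross(g[rr-2:rr+3,222:290].mean(0),112 if 0 else 150,222);print(rr,c)
for cc in(236,270): print(cc,cross(g[62:158,cc-3:cc+4].mean(1),120,62))
s=r.get_state();np.set_printoptions(precision=4,suppress=True)
def mid(rr):
  c=cross(g[rr-2:rr+3,227:282].mean(0),120,227);return (c[0]+c[-1])/2,rr
a=w("wrist",mid(80),.036);b=w("wrist",mid(135),.036);print(mid(80),mid(135),a,b,np.degrees(np.arctan2(*(a-b)[[1,0]])))
# pin top seen at centre
pc=(254,70+30.9+.6);print("pin",w("wrist",pc,.031))
E
```

```text
78 [np.float64(223.3), np.float64(227.8), np.float64(242.7), np.float64(261.8), np.float64(276.4)]
90 [np.float64(224.1), np.float64(228.4), np.float64(243.1), np.float64(261.8), np.float64(276.5)]
120 [np.float64(225.3), np.float64(229.7), np.float64(244.1), np.float64(262.6), np.float64(276.7)]
135 [np.float64(226.2), np.float64(230.3), np.float64(244.5), np.float64(262.8), np.float64(276.9)]
236 [np.float64(66.9), np.float64(71.8), np.float64(145.4), np.float64(149.5)]
270 [np.float64(66.5), np.float64(71.5), np.float64(144.5), np.float64(149.1)]
(np.float64(252.2), 80) (np.float64(253.60000000000002), 135) [0.5863 0.0126 0.036 ] [0.538  0.0331 0.036 ] -22.97521350487482
pin [0.5677 0.0195 0.031 ]
```

Call:
{"api": "drive_tool", "payload": {
  "moves": [
    [-1, [0.03, 0, -0.02], 0],
    [-1, [0.0345, -0.001, -0.05], 0],
    [-1, [0, 0, -0.05], 0],
    [-1, [0, 0, -0.03], 0],
    [-1, [0, 0, 0], 0]
  ]
}}

```text
clock: 7.8
ee_pos: [0.5482, 0.0278, 0.105]
ee_rot: [[0.918, -0.397, -0.006], [-0.397, -0.918, -0.001], [-0.005, 0.003, -1.0]]
wrist_force: [-0.9, -0.0, -0.7]
gripper_width: 0.0259
grasp_force: 41.0
```

```bash
python3 - <<'E'
from h import *
s=r.get_state();print(s['ee_pos'],s['wrist_force'])
a=r.snapshot("scene");b=r.snapshot("side")
u=px("scene",[.56,.02,.05]).astype(int);v=px("side",[.56,.02,.05]).astype(int)
f=lambda i,u:cv2.resize(i[u[1]-30:u[1]+40,u[0]-33:u[0]+33],None,fx=6,fy=6,interpolation=cv2.INTER_CUBIC)
cv2.imwrite('pics/p1.png',np.hstack([f(a,u),f(b,v)]))
E
```

```text
[0.54824531 0.02779762 0.10502492] [-0.90598594 -0.03062514 -0.71314388]
```

View pics/p1.png

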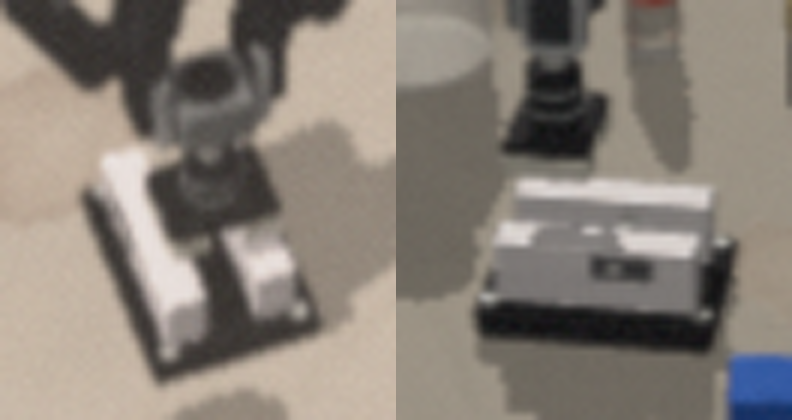

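```bash
python3 - <<'E'
from h import *
u=px("scene",[.56,.02,.05]).astype(int);v=px("side",[.56,.02,.05]).astype(int)
o=np.array([.570,.0187]);B=np.array([[.918,-.397],[.397,.918]])
for n,p,c in(("scene",u,(214,193)),("side",v,(160,125))):
  X=w(n,(p[0]-33+c[0]/6,p[1]-30+c[1]/6),.071)[:2];print(n,X,B@(X-o))
print("tcp",B@(r.get_state()['ee_pos'][:2]-o))
E
```

```text
scene [0.54190256 0.02879437] [-0.02980092 -0.00188805]
side [0.5472089  0.02593723] [-0.02379541 -0.00240429]
tcp [-0.02136084  0.00126043]
```

Call:
{"api": "drive_tool", "payload": {
  "moves": [
    [-1, [0.0005, 0.001, -0.008], 0],
    [-1, [0, 0, -0.008], 0],
    [-1, [0, 0, -0.002], 0],
    [-1, [0, 0, 0], 0],
    [-1, [0, 0, 0], 0]
  ]
}}

```text
clock: 8.52
ee_pos: [0.5506, 0.0293, 0.0894]
ee_rot: [[0.918, -0.397, 0.0], [-0.397, -0.918, -0.0], [0.0, -0.0, -1.0]]
wrist_force: [0.4, 1.0, -1.3]
gripper_width: 0.0251
grasp_force: 41.1
```

Call:
{"api": "drive_tool", "payload": {
  "moves": [
    [-1, [0, 0, -0.002], 0],
    [-1, [0, 0, -0.002], 0],
    [-1, [0, 0, -0.002], 0],
    [-1, [0, 0, -0.002], 0],
    [-1, [0, 0, 0], 0]
  ]
}}

```text
clock: 9.15
ee_pos: [0.5506, 0.0293, 0.0814]
ee_rot: [[0.918, -0.397, 0.0], [-0.397, -0.918, -0.0], [0.0, 0.0, -1.0]]
wrist_force: [-0.8, 0.3, 2.6]
gripper_width: 0.0252
grasp_force: 41.5
```

Call:
{"api": "drive_tool", "payload": {
  "moves": [
    [-1, [0, 0, -0.003], 0],
    [-1, [0, 0, -0.003], 0],
    [-1, [0, 0, -0.003], 0],
    [-1, [0, 0, -0.003], 0],
    [-1, [0, 0, 0], 0]
  ]
}}

```text
clock: 9.78
ee_pos: [0.5508, 0.0294, 0.0692]
ee_rot: [[0.918, -0.397, 0.001], [-0.397, -0.918, -0.0], [0.001, -0.0, -1.0]]
wrist_force: [0.2, 0.3, 5.0]
gripper_width: 0.0254
grasp_force: 41.9
```

Call:
{"api": "drive_tool", "payload": {
  "moves": [
    [-1, [0, 0, -0.001], 0],
    [-1, [0, 0, 0], 0],
    [-1, [0, 0, -0.001], 0],
    [-1, [0, 0, 0], 0],
    [-1, [0, 0, 0], 0]
  ]
}}

```text
clock: 10.4
ee_pos: [0.5507, 0.0294, 0.0675]
ee_rot: [[0.918, -0.397, 0.001], [-0.397, -0.918, -0.0], [0.001, -0.0, -1.0]]
wrist_force: [-0.1, 0.2, 5.1]
gripper_width: 0.025
grasp_force: 41.9
```

Call:
{"api": "drive_tool", "payload": {
  "moves": [
    [-1, [0, 0, -0.001], 0],
    [-1, [0, 0, 0], 0],
    [-1, [0, 0, -0.001], 0],
    [-1, [0, 0, 0], 0],
    [-1, [0, 0, 0], 0]
  ]
}}

```text
clock: 11.02
ee_pos: [0.5508, 0.0293, 0.0657]
ee_rot: [[0.918, -0.397, 0.001], [-0.397, -0.918, -0.0], [0.001, -0.0, -1.0]]
wrist_force: [-1.7, -0.5, 7.6]
gripper_width: 0.0254
grasp_force: 42.1
```

Call:
{"api": "drive_tool", "payload": {
  "moves": [
    [-1, [0.002, -0.001, 0], 0],
    [-1, [0.002, -0.001, 0], 0],
    [-1, [0.002, -0.001, 0], 0],
    [-1, [0.002, -0.0005, 0], 0],
    [-1, [0, 0, 0], 0]
  ]
}}

```text
clock: 11.65
ee_pos: [0.5587, 0.0261, 0.0657]
ee_rot: [[0.918, -0.397, 0.001], [-0.397, -0.918, 0.0], [0.0, -0.0, -1.0]]
wrist_force: [-1.5, 0.0, 7.0]
gripper_width: 0.0251
grasp_force: 42.2
```

Call:
{"api": "drive_tool", "payload": {
  "moves": [
    [-1, [0.001, -0.0004, 0], 0],
    [-1, [0.001, -0.0004, 0], 0],
    [-1, [0.001, -0.0005, 0], 0],
    [-1, [0, 0, 0], 0],
    [-1, [0, 0, 0], 0]
  ]
}}

```text
clock: 12.28
ee_pos: [0.5616, 0.025, 0.0657]
ee_rot: [[0.918, -0.397, 0.0], [-0.397, -0.918, 0.0], [0.0, -0.0, -1.0]]
wrist_force: [-1.7, 1.3, 7.0]
gripper_width: 0.0253
grasp_force: 42.2
```

Call:
{"api": "drive_tool", "payload": {
  "moves": [
    [-1, [0.001, -0.0004, 0], 0],
    [-1, [0, 0, 0], 0],
    [-1, [0.001, -0.0004, 0], 0],
    [-1, [0, 0, 0], 0],
    [-1, [0, 0, 0], 0]
  ]
}}

```text
clock: 12.9
ee_pos: [0.5636, 0.0242, 0.0657]
ee_rot: [[0.918, -0.397, 0.0], [-0.397, -0.918, 0.0], [0.0, -0.0, -1.0]]
wrist_force: [-1.0, 0.8, 7.5]
gripper_width: 0.0256
grasp_force: 42.2
```

Call:
{"api": "drive_tool", "payload": {
  "moves": [
    [-1, [0.001, -0.0004, 0], 0],
    [-1, [0, 0, 0], 0],
    [-1, [0.0005, -0.0002, 0], 0],
    [-1, [0, 0, 0], 0],
    [-1, [0, 0, 0], 0]
  ]
}}

```text
clock: 13.52
ee_pos: [0.565, 0.0237, 0.0657]
ee_rot: [[0.918, -0.397, 0.0], [-0.397, -0.918, 0.0], [0.0, -0.0, -1.0]]
wrist_force: [-1.5, 1.4, 6.6]
gripper_width: 0.0253
grasp_force: 42.2
```

Call:
{"api": "drive_tool", "payload": {
  "moves": [
    [-1, [0.0007, -0.0003, 0], 0],
    [-1, [0, 0, 0], 0],
    [-1, [0.0007, -0.0003, 0], 0],
    [-1, [0, 0, 0], 0],
    [-1, [0, 0, 0], 0]
  ]
}}

```text
clock: 14.15
ee_pos: [0.5664, 0.0231, 0.0657]
ee_rot: [[0.918, -0.397, 0.0], [-0.397, -0.918, 0.0], [0.0, -0.0, -1.0]]
wrist_force: [-1.6, 0.1, 7.8]
gripper_width: 0.0255
grasp_force: 42.2
```

Call:
{"api": "drive_tool", "payload": {
  "moves": [
    [-1, [0.0005, -0.0002, 0], 0],
    [-1, [0, 0, 0], 0],
    [-1, [0.0005, -0.0002, 0], 0],
    [-1, [0, 0, 0], 0],
    [-1, [0, 0, 0], 0]
  ]
}}

```text
clock: 14.78
ee_pos: [0.5674, 0.0227, 0.0657]
ee_rot: [[0.918, -0.397, 0.0], [-0.397, -0.918, 0.0], [0.0, -0.0, -1.0]]
wrist_force: [-2.0, 0.1, 6.8]
gripper_width: 0.0252
grasp_force: 42.2
```

Call:
{"api": "drive_tool", "payload": {
  "moves": [
    [-1, [0.0005, -0.0002, 0], 0],
    [-1, [0, 0, 0], 0],
    [-1, [0.0005, -0.0002, 0], 0],
    [-1, [0, 0, 0], 0],
    [-1, [0, 0, 0], 0]
  ]
}}

```text
clock: 15.4
ee_pos: [0.5684, 0.0222, 0.0657]
ee_rot: [[0.918, -0.397, 0.0], [-0.397, -0.918, 0.0], [0.0, -0.0, -1.0]]
wrist_force: [-1.3, 0.8, 7.3]
gripper_width: 0.0249
grasp_force: 42.2
```

Call:
{"api": "drive_tool", "payload": {
  "moves": [
    [-1, [0.0005, -0.0002, 0], 0],
    [-1, [0, 0, 0], 0],
    [-1, [0, 0, 0], 0],
    [-1, [0, 0, 0], 0],
    [-1, [0, 0, 0], 0]
  ]
}}

```text
clock: 16.02
ee_pos: [0.5689, 0.0221, 0.0657]
ee_rot: [[0.918, -0.397, 0.0], [-0.397, -0.918, 0.0], [0.0, -0.0, -1.0]]
wrist_force: [-1.3, 1.0, 7.6]
gripper_width: 0.0255
grasp_force: 42.2
```

Call:
{"api": "drive_tool", "payload": {
  "moves": [
    [-1, [0.0006, -0.0003, 0], 0],
    [-1, [0, 0, 0], 0],
    [-1, [0.0006, -0.0002, 0], 0],
    [-1, [0, 0, 0], 0],
    [-1, [0, 0, 0], 0]
  ]
}}

```text
clock: 16.65
ee_pos: [0.5695, 0.0218, 0.0656]
ee_rot: [[0.918, -0.397, -0.001], [-0.397, -0.918, 0.0], [-0.001, 0.0, -1.0]]
wrist_force: [-2.2, 1.5, 8.5]
gripper_width: 0.0253
grasp_force: 42.4
```

Call:
{"api": "drive_tool", "payload": {
  "moves": [
    [-1, [0.0006, -0.0003, 0], 0],
    [-1, [0, 0, 0], 0],
    [-1, [0, 0, 0], 0],
    [-1, [0, 0, 0], 0],
    [-1, [0, 0, 0], 0]
  ]
}}

```text
clock: 17.27
ee_pos: [0.5697, 0.0217, 0.0657]
ee_rot: [[0.918, -0.397, -0.002], [-0.397, -0.918, 0.001], [-0.002, 0.0, -1.0]]
wrist_force: [-4.0, 1.3, 9.5]
gripper_width: 0.0253
grasp_force: 42.5
```

Call:
{"api": "drive_tool", "payload": {
  "moves": [
    [-1, [0.0006, -0.0003, 0], 0],
    [-1, [0, 0, 0], 0],
    [-1, [0.0006, -0.0002, 0], 0],
    [-1, [0, 0, 0], 0],
    [-1, [0, 0, 0], 0]
  ]
}}

```text
clock: 17.9
ee_pos: [0.5699, 0.0217, 0.0656]
ee_rot: [[0.918, -0.396, -0.004], [-0.396, -0.918, 0.001], [-0.004, 0.001, -1.0]]
wrist_force: [-5.4, 2.8, 11.8]
gripper_width: 0.0251
grasp_force: 42.8
```

Call:
{"api": "drive_tool", "payload": {
  "moves": [
    [-1, [-0.0008, 0.0004, 0], 0],
    [-1, [0, 0, 0.001], 0],
    [-1, [0, 0, 0.001], 0],
    [-1, [0, 0, 0.001], 0],
    [-1, [0, 0, 0], 0]
  ]
}}

```text
clock: 18.52
ee_pos: [0.5698, 0.0215, 0.0679]
ee_rot: [[0.918, -0.397, -0.003], [-0.397, -0.918, 0.001], [-0.003, 0.0, -1.0]]
wrist_force: [-3.8, 4.2, 4.8]
gripper_width: 0.0249
grasp_force: 41.8
```

Call:
{"api": "drive_tool", "payload": {
  "moves": [
    [-1, [0, 0, 0.0006], 0],
    [-1, [0, 0, 0], 0],
    [-1, [0, 0, 0], 0],
    [-1, [0, 0, 0], 0],
    [-1, [0, 0, 0], 0]
  ]
}}

```text
clock: 19.15
ee_pos: [0.5699, 0.0216, 0.0684]
ee_rot: [[0.918, -0.397, -0.003], [-0.397, -0.918, 0.001], [-0.003, 0.0, -1.0]]
wrist_force: [-4.4, 4.0, 3.4]
gripper_width: 0.0253
grasp_force: 41.7
```

Call:
{"api": "drive_tool", "payload": {
  "moves": [
    [-1, [-0.0004, 0, 0.0006], 0],
    [-1, [0, 0, 0], 0],
    [-1, [0, 0, 0.0006], 0],
    [-1, [0, 0, 0], 0],
    [-1, [0, 0, 0], 0]
  ]
}}

```text
clock: 19.77
ee_pos: [0.5698, 0.0214, 0.0697]
ee_rot: [[0.918, -0.397, -0.002], [-0.397, -0.918, 0.001], [-0.002, 0.0, -1.0]]
wrist_force: [-4.2, 3.6, 3.7]
gripper_width: 0.0254
grasp_force: 41.6
```

Call:
{"api": "drive_tool", "payload": {
  "moves": [
    [-1, [0, 0, 0.0005], 0],
    [-1, [0, 0, 0], 0],
    [-1, [0, 0, 0], 0],
    [-1, [0, 0, 0], 0],
    [-1, [0, 0, 0], 0]
  ]
}}

```text
clock: 20.4
ee_pos: [0.5698, 0.0214, 0.0699]
ee_rot: [[0.918, -0.397, -0.002], [-0.397, -0.918, 0.001], [-0.002, 0.0, -1.0]]
wrist_force: [-3.5, 3.5, 1.0]
gripper_width: 0.025
grasp_force: 41.3
```

Call:
{"api": "drive_tool", "payload": {
  "moves": [
    [-1, [-0.0004, 0.0005, 0.0003], 0],
    [-1, [0, 0, 0], 0],
    [0, [0, 0, 0], 0],
    [0, [0, 0, 0], 0],
    [0, [0, 0, 0], 0]
  ]
}}

```text
clock: 21.02
ee_pos: [0.571, 0.0203, 0.0712]
ee_rot: [[0.917, -0.398, 0.002], [-0.398, -0.917, -0.001], [0.002, 0.0, -1.0]]
wrist_force: [0.2, 0.3, 0.1]
gripper_width: 0.0428
grasp_force: 0.0
```

```bash
python3 - <<'E'
from h import *
s=r.get_state();print(s['ee_pos'],s['wrist_force'],s['gripper_width'])
a=r.snapshot("scene");b=r.snapshot("side")
u=px("scene",[.56,.02,.05]).astype(int);v=px("side",[.56,.02,.05]).astype(int)
f=lambda i,u:cv2.resize(i[u[1]-35:u[1]+35,u[0]-33:u[0]+33],None,fx=6,fy=6,interpolation=cv2.INTER_CUBIC)
cv2.imwrite('pics/p2.png',np.hstack([f(a,u),f(b,v)]))
E
```

```text
[0.57104247 0.02025935 0.07123862] [0.19734411 0.260401   0.06135242] 0.04275449379895027
```

View pics/p2.png

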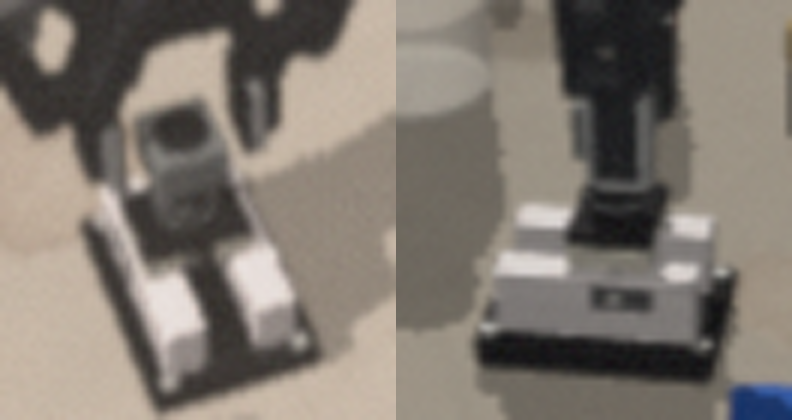

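The fingers are open at (115,150) and (255,105), clear of the cap, and the cap stays low on the barrel at (180,150), so the hook is holding. I withdraw.

Call:
{"api": "drive_tool", "payload": {
  "moves": [
    [0.5, [0, 0, 0], 0],
    [0.5, [0, 0, 0.01], 0],
    [0.5, [0, 0, 0.04], 0],
    [0.5, [0, 0, 0.05], 0],
    [0.5, [0, 0, 0.05], 0]
  ]
}}

```text
clock: 21.75
ee_pos: [0.5701, 0.0212, 0.223]
ee_rot: [[0.918, -0.397, 0.001], [-0.397, -0.918, -0.0], [0.001, -0.0, -1.0]]
wrist_force: [0.4, -0.6, -0.5]
gripper_width: 0.0643
grasp_force: 0.0
```

```bash
python3 - <<'E'
from h import *
s=r.get_state();print(s['clock'],s['ee_pos'],s['wrist_force'])
b=r.snapshot("side");v=px("side",[.56,.02,.05]).astype(int);a=r.snapshot("scene");u=px("scene",[.56,.02,.05]).astype(int)
f=lambda i,u:cv2.resize(i[u[1]-35:u[1]+35,u[0]-33:u[0]+33],None,fx=6,fy=6,interpolation=cv2.INTER_CUBIC)
cv2.imwrite('pics/p3.png',np.hstack([f(a,u),f(b,v)]))
E
```

```text
21.75 [0.57007632 0.02118349 0.22303088] [ 0.37893766 -0.57123723 -0.45549767]
```

View pics/p3.png

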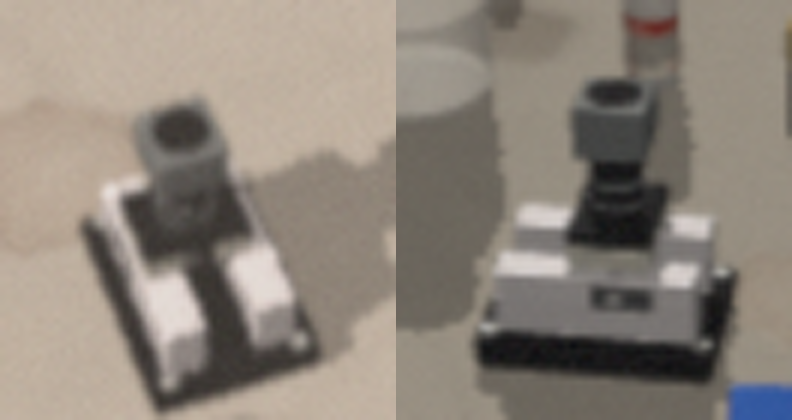

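The probe stands upright on both cheeks, centred at about (615,215) in the right-hand crop. Its cap is held low at (612,120), so the hook has the pin. I hand in.

```bash
python3 -c "
from station import r
print(r.close_job())"
```

```text
the job is handed in; nothing more can be done
None
```

The job is handed in: in the last pictures the probe stands upright on both cheeks with its cap held low, so the hook appears to have the pin; the judge's verdict was not reported back.

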